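# Key the slicing disc onto the food processor's drive

## Robot

A 7-joint arm with a two-finger parallel gripper is mounted at the origin on a cart in front of the work surface, level with it; the furniture and walls round the work are solid. World frame = base frame: x ahead of the robot, y to its left, z up, the work surface at z = 0. Lengths are in m, angles in rad, forces in N, time in s.
With the tool pointing down it reaches from about 0.4 to 0.85 m from the base axis. Payload 4.5 kg.
Tool frame: the origin (TCP) lies midway between the tips of the shut fingers; the grasp point (between the pads) lies 19 mm behind it; z points along the fingers, y is the line along which they close (so a half turn about z gives the same grasp; the last joint's range is limited). The gripper opens to 88 mm and grips with 3 to 60 N. Pads are 18 mm wide; open, the fingers measure 123 mm over their backs; the gripper's body (75 mm by 187 mm) begins 45 mm behind the grasp point.
Start: joints at [0.034, 0.689, -0.195, 1.565, 0.157, 0.902, -0.215], TCP at [0.625, 0, 0.2] pointing down, gripper open.
Joint ranges: [-3.01, 3.01], [-0.46, 2.08], [-1.47, 1.51], [0.13, 2.56], [-1, 4.14], [0.04, 2.09], [-2.66, 2.66]. Speed limits (rad/s): [2.57, 2.57, 3.14, 3.14, 3.14, 3.14, 3.14].

## Interface

Orientations are given as a unit quaternion [x, y, z, w].
In Python, from plant import get_state, viewer, workorder gives the robot as it stands. The module is installed in compiled form; this text tells all that it offers.
- The arm moves only by the tool step_arm, never from a script. Its argument "motion" is a list of rows, each an object of numbers: "wx", "wy", "wz": the turn, a rotation vector about the tool's x, y, z each as a share of 180 degrees, from -1 to 1; "dx", "dy", "dz": the shift along the tool's x, y, z each as a share of 8 cm, from -1 to 1; "claw": the finger opening in mm, from 0 to 88.1. A call has 1 to 8 rows; each row is the pose to reach, as a shift and turn from the pose commanded when the call began, along the tool's axes at that moment, turning the shorter way round; what a row does not reach only later rows make up. A row lasts 1/10 s, in which the tool goes at most 50 mm and 8.59 degrees, less where a joint would pass 70% of its speed; a pose out of reach is approached as far as the arm can. A call with a number of a shift or a turn outside -1 to 1 is refused whole. A call with a gripper value outside its range is refused whole. The fingers move at their own pace and stop on an object; "force" is the grip in N (left out, the last holds). Time passes only in rows, so rows that repeat a pose let the fingers close. It gives the time, the measured TCP pose, the force, the opening and the grip force at its end, in the units of the state.
- get_state(): the state, without advancing time (a new reading comes with each control period).
- viewer.snapshot(name): name is "scene" or "side" or "wrist"; returns (picture, depth): 420x560x3 uint8, red, green, blue; 420x560 float32, m along the optical axis (not along the pixel's ray), 0 where there is no reading.
- viewer.calibration(name): a dict with "vfov" (degrees; the focal length in pixels is half the picture's height over the tangent of half this angle, whatever the lens; pixels are square), "cx", "cy" (the principal point, pixels), "extrinsics" (4x4, takes a point from camera to world coordinates). Camera axes: x right, y down, z forward; pixel columns grow to the right and rows downward; lengths in m; the calibration is good to about 2 mm. A picture is of the moment at which its call begins: read the wrist's pose just before it. calibration takes no time and is no camera call; for the wrist camera it gives the pose at the moment of the call.
- workorder.finish_job(): hands the job in; it is judged then, once.
The state is a dict: "clock": time; "q": joint angles; "qd": joint speeds; "joint_torque": joint torques, N m; "tool_pos": TCP position; "eef_rot": TCP orientation; "contact_force": force on the tool from outside, world axes, zero at the start; "moment": the same for the moment, N m; "opening": opening from 0.0 (shut) to 1.0 (fully open); "finger_force": force on a finger pad.
Only numpy, scipy, OpenCV 4.12 (cv2) and the standard library are available. Lean on these libraries where they do the work, as an engineer would, in place of code of your own. Each camera call takes 0.05 s, during which the arm holds its last target. There are 200 camera calls.

## Task

The slicing disc of the food processor sits too high in its bowl, because the notch in its white hub is not over the drive key on the spindle (the red line on the spindle's top and the red triangle on the bowl's handle show where the key is). With your fingertips, push one of the disc's upright black tabs round, either way, until the notch (red arrow on the disc) is in line with the key, then press the disc down until it is fully home. Be gentle: do not force, grip or lift the disc, and leave the lid, the patterned bowl, the onion, the lemon and the peeler where they are.

Things in the scene. Friction and masses are not known exactly. Their poses are not given: they have to be found in the camera images.
- processor: food processor, fixed on the worktop, lid off: white round motor base (diameter 200 mm, 66 mm high), clear hollow bowl on it (inner diameter 172 mm, 179 mm over the rim, rim 144 mm above the worktop). Origin: centre of its underside, z up along the bowl's axis. Grey handle with a red triangle: 145 mm out from the axis, at -135 degrees from this body's x axis, top at 137 mm
- spindle: fixed aluminium spindle on the bowl's axis, 30 mm thick, top 147 mm above the worktop, red line on it along the key. Origin: axis at worktop level; x points along the key (towards the handle), z up. The key: a round-topped steel bar 7 mm wide, out to 27 mm from the axis, its top at 126 mm, under the hub until the notch is over it
- key (a point): point on the key's line, 21 mm from the spindle axis, at the height of the spindle's top (147 mm)
- disc: slicing disc on the spindle: steel plate, diameter 158 mm, 4 mm thick; white hub, diameter 64 mm, top 4 mm over the plate. Origin: on the axis at the plate's upper face, 140 mm above the worktop riding on the key, 130 mm seated; x along the notch and red arrow, z up. Tabs on its y axis; a low blade (4 mm high, 15 mm wide) along -x; elsewhere the plate is flat, 33 to 75 mm from the axis
- notch (a point): middle of the notch (10 mm wide, from the bore to 28 mm from the axis) at the hub's top, 21 mm from the axis on the disc's x axis. It passes over the key when in line within about 0.05 rad; it starts 0.8 rad or more out of line
- tab_a (a point): centre of the top of the upright black finger tab at +y of the disc, 52 mm from the axis. Each tab is 30 mm long radially (37 to 67 mm from the axis), 8 mm thick, its top 14 mm above the plate. The disc turns stiffly (0.1 N m, about 2 N at a tab), stays where it is left and cannot tilt
- tab_b (a point): the same for the tab at -y of the disc
- disc_press (a joint): how far the disc has gone down, in m: 0 riding on the key (start), 0.010 fully home, negative if lifted. It does not drop by itself: pressing it down takes about 5 N anywhere on the plate or tabs, and it stays down; out of line the key blocks it
- lid: the processor's clear round lid, loose, 184 mm in diameter, lying on the worktop behind the processor, with a grey-rimmed feed tube 88 mm high; origin centre of its underside; leave it
- onion: onion, 82 mm wide, 94 mm high, on the chopping board (top 24 mm above the worktop); origin underside centre; leave it
- lemon: lemon, 78x55x56 mm, on the chopping board; origin underside centre; leave it
- peeler: green vegetable peeler, 170x25x18 mm, lying on the worktop to the right of the processor; origin underside centre; leave it
- pattern_bowl: small patterned white bowl, diameter 151 mm, 62 mm high, on the worktop to the right of the processor; origin underside centre; leave it

How it is judged:
On the way:
1. the disc's notch is turned in line with the drive key (horizontal distance between notch and key below 0.003 m), for 0.1 s.
At the end, for the whole second after the job is handed in: the disc is at rest on the spindle with its notch over the key (within 4 mm at 21 mm radius), pressed down at least 8.5 of its 10 mm (horizontal distance between notch and key below 0.004 m and value of joint disc_press above 0.0085 m and angular speed of disc below 0.05 rad/s); the robot touches nothing.
It fails at once if the disc was lifted (more than 4 mm above where it rode on the key) (value of joint disc_press below -0.004 m).
It fails at once if the disc was forced or gripped (more than 40 N from the fingers) (contact force between the fingers and disc above 40 N).
It fails at once if the lid, patterned bowl, onion, lemon or peeler was shifted by more than 30 mm (distance of any of lid, onion, lemon, peeler, pattern_bowl from where it was at the start of the episode above 0.03 m).
It also fails if it takes over 42 s, if anything falls off the work surface, if the arm or the gripper's body presses on something with over 40 N, if the wrist force passes 120 N, or if a joint passes its speed limit or range.

## Working session

There is one attempt and no reset: what is moved stays moved. The work goes in short steps, Python scripts to look and compute and a tool call to move; the robot and the scene stay as the last step left them, time stands still between calls to the robot, and variables do not carry over. Pictures are saved under pics/ and viewed, at most 10 in all, crops included, and the job is handed in when it is done.

Besides the shell and the picture viewer there is one more tool, called as name(argument=value, ...), one argument or row to a line, values as JSON. step_arm: Moves the arm, as the interface text tells. Shift numbers are shares of 8 cm and turn numbers shares of 180 degrees, none past 1 either way. Its arguments: {"type":"object","properties":{"motion":{"type":"array","items":{"type":"object","properties":{"wx":{"type":"number","minimum":-1,"maximum":1},"wy":{"type":"number","minimum":-1,"maximum":1},"wz":{"type":"number","minimum":-1,"maximum":1},"dx":{"type":"number","minimum":-1,"maximum":1},"dy":{"type":"number","minimum":-1,"maximum":1},"dz":{"type":"number","minimum":-1,"maximum":1},"claw":{"type":"number"}}}},"force":{"type":"number"}},"required":["motion"]}

```bash
mkdir -p pics
cat > h.py <<'E'
import numpy as np, cv2
from plant import get_state, viewer, workorder
def K(c): 
    return 210/np.tan(np.radians(c["vfov"])/2)
def snap(n,f):
    c=viewer.calibration(n); p,d=viewer.snapshot(n)
    cv2.imwrite(f"pics/{f}.png",p[:,:,::-1]); np.savez(f"pics/{f}.npz",p=p,d=d,E=c["extrinsics"],f=K(c),cx=c["cx"],cy=c["cy"])
    return p,d,c
def cloud(f):
    z=np.load(f"pics/{f}.npz"); d=z["d"]; v,u=np.mgrid[:420,:560]
    P=np.stack([(u-z["cx"])/z["f"]*d,(v-z["cy"])/z["f"]*d,d],-1)
    return P@z["E"][:3,:3].T+z["E"][:3,3], d>0, z["p"]
def ray(f,u,v,h):
    "pixel -> world point on plane z=h"
    z=np.load(f"pics/{f}.npz");E=z["E"]
    r=E[:3,:3]@np.array([(u-z["cx"])/z["f"],(v-z["cy"])/z["f"],1]);o=E[:3,3]
    return o+r*(h-o[2])/r[2]
E
python3 - <<'E'
from h import *
for n in("scene","side","wrist"):
    snap(n,n+"0"); c=viewer.calibration(n); print(n,c["vfov"],c["extrinsics"].round(3).tolist())
s=get_state();print(s)
a=[cv2.imread(f"pics/{n}0.png") for n in("scene","side","wrist")]
cv2.imwrite("pics/m.png",cv2.resize(np.vstack([np.hstack(a[:2]),np.hstack([a[2],a[2]*0])]),(800,600)))
E
```

```text
scene 42.013211046824416 [[0.62, -0.362, 0.696, -0.171], [-0.785, -0.265, 0.561, -0.692], [-0.018, -0.894, -0.448, 0.635], [0.0, 0.0, 0.0, 1.0]]
side 53.18709238042297 [[0.999, -0.009, 0.044, 0.571], [-0.041, -0.564, 0.825, -0.737], [0.017, -0.826, -0.564, 0.583], [0.0, 0.0, 0.0, 1.0]]
wrist 70.55788314644954 [[1.0, 0.0, -0.002, 0.625], [-0.001, -0.947, -0.32, 0.085], [-0.002, 0.32, -0.947, 0.384], [0.0, 0.0, 0.0, 1.0]]
{'clock': 0.15, 'q': array([ 0.03376486,  0.68974433, -0.19453855,  1.56607097,  0.15726178,
        0.90252166, -0.21508025]), 'qd': array([ 1.17141943e-03, -4.00269678e-03, -2.40189338e-04, -1.88017557e-03,
        6.44494316e-04,  1.32965449e-03, -5.83515662e-05]), 'joint_torque': array([-1.46674727e-03, -5.27863634e+01, -1.26819178e+00, -1.53587687e+01,
       -5.24473807e-02,  3.92338901e-03,  1.12435155e-04]), 'tool_pos': array([ 6.24476892e-01, -1.92231364e-06,  1.99733022e-01]), 'eef_rot': array([ 7.07070926e-01,  7.07142308e-01, -5.04697234e-04, -4.54908412e-04]), 'contact_force': array([ 0.24820583, -1.11903437, -0.10277157]), 'moment': array([-0.00523857,  0.01547232, -0.04439197]), 'finger_force': 0.0, 'opening': 1.0030587995777747}
```

View pics/m.png

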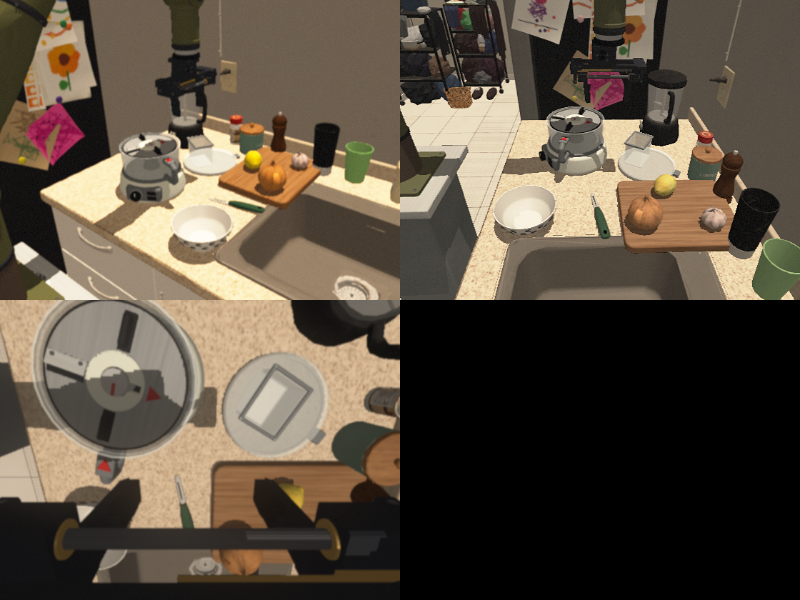

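The wrist view shows the disc near (164,115) in full-size pixels. Its red arrow points lower right, and the handle's triangle is at about (147,230).

Run:
```python
from h import *
im=cv2.imread("pics/wrist0.png")[:260,30:300]
cv2.imwrite("pics/w0c.png",cv2.resize(im,None,fx=2.3,fy=2.3,interpolation=cv2.INTER_CUBIC))
hsv=cv2.cvtColor(cv2.imread("pics/wrist0.png"),cv2.COLOR_BGR2HSV)
m=(((hsv[...,0]<8)|(hsv[...,0]>172))&(hsv[...,1]>130)&(hsv[...,2]>70)).astype(np.uint8); m[:,300:]=0;m[260:]=0
n,l,s,c=cv2.connectedComponentsWithStats(m)
P,ok,_=cloud("wrist0")
for i in range(1,n):
    if s[i,4]>8: 
        q=P[(l==i)&ok]; print(c[i].round(1),s[i],q.mean(0).round(4) if len(q) else None, [ray("wrist0",*c[i],h).round(4) for h in (.140,.147,.137)])
# plate points
v=P[:240,:300].reshape(-1,3); k=ok[:240,:300].ravel()
for h0,h1 in((.138,.1425),(.15,.157),(.146,.149),(.143,.146)):
    w=v[k&(v[:,2]>h0)&(v[:,2]<h1)]; print(h0,len(w),np.median(w,0).round(4),w.min(0).round(3),w.max(0).round(3))
```

```text
[157.5 124.7] [156 118   4  15  44] [0.5339 0.072  0.1479] [array([0.5309, 0.0716, 0.14  ]), array([0.5336, 0.072 , 0.147 ]), array([0.5297, 0.0714, 0.137 ])]
[213.  132.9] [205 122  19  19 186] [0.5748 0.0653 0.1411] [array([0.5746, 0.0652, 0.14  ]), array([0.576 , 0.0658, 0.147 ]), array([0.5739, 0.065 , 0.137 ])]
[145.5 232.3] [136 223  18  17 174] [ 0.5069 -0.0226  0.1372] [array([ 0.5083, -0.0214,  0.14  ]), array([ 0.5116, -0.0183,  0.147 ]), array([ 0.5068, -0.0227,  0.137 ])]
0.138 28417 [0.536  0.0878 0.1404] [ 0.449 -0.029  0.138] [0.625 0.157 0.142]
0.15 972 [0.5508 0.1186 0.1538] [0.511 0.016 0.15 ] [0.562 0.142 0.156]
0.146 1260 [0.5363 0.0798 0.1474] [ 0.45  -0.008  0.146] [0.624 0.15  0.149]
0.143 7553 [0.5273 0.0878 0.1442] [ 0.447 -0.01   0.143] [0.624 0.155 0.146]
```

View pics/w0c.png

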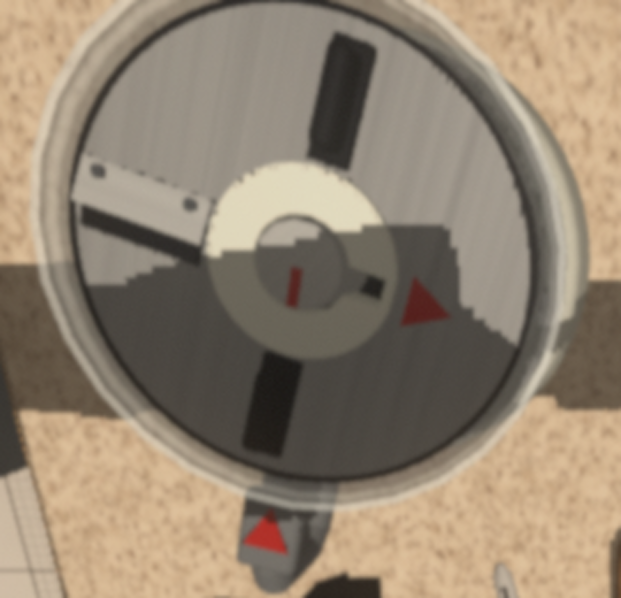

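The crop shows the hub, with its notch pointing right and slightly down. The tabs are at top and bottom, and the key's red line points down to the handle, so the notch has to turn clockwise in the image by about 80°.

Run:
```python
from h import *
P,ok,p=cloud("wrist0"); P=P[:240,:300];ok=ok[:240,:300];p=p[:240,:300].astype(int)
v=P[ok]; 
w=v[(v[:,2]>.1515)&(v[:,2]<.157)&(np.hypot(v[:,0]-.536,v[:,1]-.085)<.072)]
A=w[w[:,1]>.085];B=w[w[:,1]<.085]
for q in(A,B): r=cv2.minAreaRect(q[:,:2].astype(np.float32)*1000); print(len(q),q.mean(0).round(4),r)
# fit model: plate edge: points z~.140 near rim: dark gap; hub ring
def circ(q):
    M=np.c_[2*q,np.ones(len(q))]; s=np.linalg.lstsq(M,(q**2).sum(1),rcond=None)[0]; return s[:2],np.sqrt(s[2]+s[:2]@s[:2])
# hub: brightish yellow/white pixels z .1428-.1455 - use outer boundary contour
g=cv2.cvtColor(p.astype(np.uint8),cv2.COLOR_RGB2HSV)
for lo,hi,rmax in((.1422,.1458,.04),(.1462,.149,.025)):
    m=(ok&(P[...,2]>lo)&(P[...,2]<hi)&(np.hypot(P[...,0]-.536,P[...,1]-.085)<rmax)).astype(np.uint8)
    m=cv2.morphologyEx(m,cv2.MORPH_OPEN,np.ones((3,3)))
    cs,_=cv2.findContours(m,0,1); c=max(cs,key=cv2.contourArea)[:,0]
    q=P[c[:,1],c[:,0],:2]
    for _ in range(6):
        o,r=circ(q); e=abs(np.hypot(*(q-o).T)-r); q=q[e<max(.0015,np.median(e)*2)]
    print("circ",o.round(4),r.round(4),len(q))
```

```text
548 [0.5542 0.1278 0.1538] ((553.7597045898438, 127.68453216552734), (29.73291015625, 8.27491283416748), 70.02397155761719)
355 [0.5192 0.0307 0.1539] ((518.679443359375, 30.356098175048828), (28.999614715576172, 8.08806324005127), 68.8605728149414)
circ [0.5358 0.079 ] 0.0311 246
circ [0.5358 0.0788] 0.0131 119
```

```bash
cat >> h.py <<'E'
from scipy.spatial.transform import Rotation as R
C=np.array([.5362,.0790])
def rows(W):
    "W: list of x,y,z,yaw(deg, of tool x from its start direction world +y), tool down -> shift/turn shares"
    s=get_state(); R0=R.from_quat(s["eef_rot"]); p=np.array(s["tool_pos"])
    for x,y,z,a in W:
        d=R0.inv().apply(np.array([x,y,z])-p)/.08
        Rt=R.from_euler("z",a,degrees=True)*R.from_matrix([[0,1,0],[1,0,0],[0,0,-1]])
        w=(R0.inv()*Rt).as_rotvec()/np.pi
        print('{"dx":%.3f,"dy":%.3f,"dz":%.3f,"wx":%.3f,"wy":%.3f,"wz":%.3f}'%(*d,*w),np.abs(d).max().round(2))
def push(th,off,z,r=.052):
    "pose pushing tab at world angle th (deg) clockwise, tool centre off m behind"
    t=np.radians(th); e=np.array([np.cos(t),np.sin(t)]); n=np.array([-e[1],e[0]])
    q=C+r*e+off*n; return (*q,z,th)
def st():
    s=get_state(); R0=R.from_quat(s["eef_rot"]); x=R0.apply([1,0,0])
    print(round(s["clock"],2),np.round(s["tool_pos"],4),"yaw",np.degrees(np.arctan2(-x[0],x[1])).round(1),"F",np.round(s["contact_force"],1),s["opening"],s["q"].round(2))
E
python3 - <<'E'
from h import *
for f in("wrist0","scene0"):
    P,ok,_=cloud(f); v=P[ok]; w=v[(v[:,2]>.19)&(v[:,2]<.35)&(v[:,0]>.35)&(v[:,0]<1.1)&(v[:,1]>-.1)&(v[:,1]<.5)]
    H,xe,ye=np.histogram2d(w[:,0],w[:,1],bins=[np.arange(.35,1.1,.05),np.arange(-.1,.5,.05)])
    print(f,[(round(xe[i],2),round(ye[j],2),int(H[i,j])) for i,j in np.argwhere(H>30)])
st()
rows([push(70,.022,.2)])
E
```

```text
wrist0 [(np.float64(0.5), np.float64(0.0), 426), (np.float64(0.55), np.float64(-0.05), 1087), (np.float64(0.55), np.float64(0.0), 22125), (np.float64(0.6), np.float64(0.0), 12532), (np.float64(0.65), np.float64(-0.05), 919), (np.float64(0.65), np.float64(0.0), 23707), (np.float64(0.7), np.float64(0.0), 623)]
scene0 [(np.float64(0.5), np.float64(-0.05), 433), (np.float64(0.5), np.float64(0.0), 294), (np.float64(0.55), np.float64(-0.05), 548), (np.float64(0.55), np.float64(0.0), 176), (np.float64(0.6), np.float64(-0.05), 206), (np.float64(0.65), np.float64(-0.05), 635), (np.float64(0.65), np.float64(0.0), 191), (np.float64(0.7), np.float64(-0.05), 150), (np.float64(0.7), np.float64(0.0), 33), (np.float64(0.75), np.float64(0.15), 121), (np.float64(0.8), np.float64(0.1), 195), (np.float64(0.8), np.float64(0.15), 90), (np.float64(0.95), np.float64(-0.1), 334), (np.float64(0.95), np.float64(-0.05), 334), (np.float64(0.95), np.float64(0.0), 320), (np.float64(0.95), np.float64(0.05), 434), (np.float64(0.95), np.float64(0.1), 669), (np.float64(0.95), np.float64(0.15), 254), (np.float64(0.95), np.float64(0.2), 156), (np.float64(0.95), np.float64(0.4), 185), (np.float64(1.0), np.float64(-0.1), 864), (np.float64(1.0), np.float64(-0.05), 792), (np.float64(1.0), np.float64(0.0), 729), (np.float64(1.0), np.float64(0.05), 626), (np.float64(1.0), np.float64(0.1), 282), (np.float64(1.0), np.float64(0.15), 437), (np.float64(1.0), np.float64(0.2), 365), (np.float64(1.0), np.float64(0.25), 83), (np.float64(1.0), np.float64(0.4), 368)]
0.15 [ 0.6245 -0.      0.1997] yaw 0.0 F [ 0.2 -1.1 -0.1] 1.0030587995777747 [ 0.03  0.69 -0.19  1.57  0.16  0.9  -0.22]
{"dx":1.692,"dy":-1.139,"dz":-0.002,"wx":-0.000,"wy":-0.000,"wz":-0.389} 1.69
```

step_arm(
  motion=[
    {"dx": 0.5,"dy": -0.3,"wz": -0.047,"claw": 0},
    {"dx": 0.9,"dy": -0.55,"wz": -0.095,"claw": 0},
    {"dx": 1,"dy": -0.65,"wz": -0.14,"claw": 0},
    {"dx": 1,"dy": -0.67,"wz": -0.18,"claw": 0},
    {"dx": 1,"dy": -0.67,"wz": -0.18,"claw": 0},
    {"dx": 1,"dy": -0.67,"wz": -0.18,"claw": 0},
  ],
)

```text
$.motion[0]: bad value
```

Run:
```python
from h import *
st(); rows([push(70,.022,.2)])
```

```text
0.15 [ 0.6245 -0.      0.1997] yaw 0.0 F [ 0.2 -1.1 -0.1] 1.0030587995777747 [ 0.03  0.69 -0.19  1.57  0.16  0.9  -0.22]
{"dx":1.692,"dy":-1.139,"dz":-0.002,"wx":-0.000,"wy":-0.000,"wz":-0.389} 1.69
```

step_arm(
  motion=[
    {"dx": 0.5,"dy": -0.3,"dz": 0,"wx": 0,"wy": 0,"wz": -0.047,"claw": 0},
    {"dx": 0.9,"dy": -0.55,"dz": 0,"wx": 0,"wy": 0,"wz": -0.095,"claw": 0},
    {"dx": 1,"dy": -0.65,"dz": 0,"wx": 0,"wy": 0,"wz": -0.14,"claw": 0},
    {"dx": 1,"dy": -0.67,"dz": 0,"wx": 0,"wy": 0,"wz": -0.18,"claw": 0},
    {"dx": 1,"dy": -0.67,"dz": 0,"wx": 0,"wy": 0,"wz": -0.18,"claw": 0},
    {"dx": 1,"dy": -0.67,"dz": 0,"wx": 0,"wy": 0,"wz": -0.18,"claw": 0},
  ],
)

```text
clock: 0.75
tool_pos: [0.5715, 0.0795, 0.2002]
eef_rot: [0.483, 0.875, -0.0, -0.0]
contact_force: [0.4, -0.6, 0.6]
opening: 0.48
finger_force: 0.0
```

Run:
```python
from h import *
st(); rows([push(70,.022,.2)])
```

```text
0.75 [0.5715 0.0795 0.2002] yaw 32.2 F [ 0.4 -0.6  0.6] 0.48017718295459483 [-0.01  0.64 -0.35  1.71  0.28  0.84  0.08]
{"dx":0.846,"dy":-0.032,"dz":0.002,"wx":-0.000,"wy":0.000,"wz":-0.210} 0.85
```

step_arm(
  motion=[
    {"dx": 0.3,"dy": -0.01,"dz": 0,"wx": 0,"wy": 0,"wz": -0.045,"claw": 0},
    {"dx": 0.6,"dy": -0.02,"dz": 0,"wx": 0,"wy": 0,"wz": -0.09,"claw": 0},
    {"dx": 0.85,"dy": -0.03,"dz": 0,"wx": 0,"wy": 0,"wz": -0.135,"claw": 0},
    {"dx": 0.85,"dy": -0.03,"dz": 0,"wx": 0,"wy": 0,"wz": -0.18,"claw": 0},
    {"dx": 0.85,"dy": -0.03,"dz": 0,"wx": 0,"wy": 0,"wz": -0.21,"claw": 0},
    {"dx": 0.85,"dy": -0.03,"dz": 0,"wx": 0,"wy": 0,"wz": -0.21,"claw": 0},
    {"dx": 0.85,"dy": -0.03,"dz": 0,"wx": 0,"wy": 0,"wz": -0.21,"claw": 0},
    {"dx": 0.85,"dy": -0.03,"dz": 0,"wx": 0,"wy": 0,"wz": -0.21,"claw": 0},
  ],
)

```text
clock: 1.55
tool_pos: [0.5332, 0.1358, 0.2003]
eef_rot: [0.173, 0.985, -0.0, 0.0]
contact_force: [-0.3, -0.3, 0.7]
opening: 0.005
finger_force: 0.0
```

Run:
```python
from h import *
st(); rows([push(70,.022,.2),push(70,.022,.147)])
a=[snap("wrist","w1")[0],snap("side","s1")[0]]
s=a[1][100:280,140:380]
cv2.imwrite("pics/m1.png",cv2.resize(np.hstack([a[0],cv2.resize(s,(560,420))])[:,:,::-1],(800,300)))
```

```text
1.55 [0.5332 0.1358 0.2003] yaw 70.0 F [-0.3 -0.3  0.7] 0.005322459968594492 [-0.01  0.63 -0.54  1.78  0.42  0.84  0.48]
{"dx":-0.004,"dy":-0.004,"dz":0.003,"wx":-0.000,"wy":0.000,"wz":0.000} 0.0
{"dx":-0.003,"dy":-0.004,"dz":0.666,"wx":-0.000,"wy":0.000,"wz":0.000} 0.67
```

View pics/m1.png

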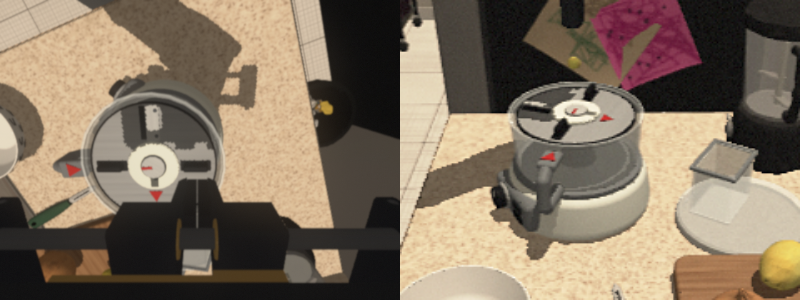

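The wrist view shows the shut fingertips at about (197,185), just behind tab A at (197,165), and the path down looks clear.

step_arm(
  motion=[
    {"dx": 0,"dy": 0,"dz": 0.2,"wx": 0,"wy": 0,"wz": 0,"claw": 0},
    {"dx": 0,"dy": 0,"dz": 0.4,"wx": 0,"wy": 0,"wz": 0,"claw": 0},
    {"dx": 0,"dy": 0,"dz": 0.57,"wx": 0,"wy": 0,"wz": 0,"claw": 0},
    {"dx": 0,"dy": 0,"dz": 0.66,"wx": 0,"wy": 0,"wz": 0,"claw": 0},
    {"dx": 0,"dy": 0,"dz": 0.66,"wx": 0,"wy": 0,"wz": 0,"claw": 0},
    {"dx": 0,"dy": 0,"dz": 0.66,"wx": 0,"wy": 0,"wz": 0,"claw": 0},
  ],
)

```text
clock: 2.25
tool_pos: [0.5333, 0.1364, 0.1479]
eef_rot: [0.172, 0.985, 0.0, 0.0]
contact_force: [0.4, -0.1, -0.9]
opening: 0.004
finger_force: 0.0
```

Run:
```python
from h import *
st(); rows([push(70,o,.147) for o in(.018,.014)]+[push(70-4*i,.013,.147) for i in range(1,7)])
```

```text
2.25 [0.5333 0.1364 0.1479] yaw 70.2 F [ 0.4 -0.1 -0.9] 0.004320713853397138 [-0.04  0.7  -0.5   1.84  0.48  0.73  0.42]
{"dx":-0.055,"dy":-0.012,"dz":0.012,"wx":0.000,"wy":0.000,"wz":0.001} 0.05
{"dx":-0.105,"dy":-0.012,"dz":0.012,"wx":0.000,"wy":0.000,"wz":0.001} 0.1
{"dx":-0.163,"dy":-0.002,"dz":0.012,"wx":0.000,"wy":0.000,"wz":0.023} 0.16
{"dx":-0.209,"dy":0.004,"dz":0.012,"wx":0.000,"wy":0.000,"wz":0.045} 0.21
{"dx":-0.256,"dy":0.007,"dz":0.012,"wx":0.000,"wy":0.000,"wz":0.068} 0.26
{"dx":-0.303,"dy":0.007,"dz":0.012,"wx":0.000,"wy":0.000,"wz":0.090} 0.3
{"dx":-0.349,"dy":0.004,"dz":0.012,"wx":0.000,"wy":0.000,"wz":0.112} 0.35
{"dx":-0.396,"dy":-0.003,"dz":0.012,"wx":0.000,"wy":0.000,"wz":0.134} 0.4
```

step_arm(
  motion=[
    {"dx": -0.05,"dy": -0.01,"dz": 0.01,"wx": 0,"wy": 0,"wz": 0,"claw": 0},
    {"dx": -0.1,"dy": -0.01,"dz": 0.01,"wx": 0,"wy": 0,"wz": 0,"claw": 0},
    {"dx": -0.163,"dy": 0,"dz": 0.01,"wx": 0,"wy": 0,"wz": 0.023,"claw": 0},
    {"dx": -0.21,"dy": 0,"dz": 0.01,"wx": 0,"wy": 0,"wz": 0.045,"claw": 0},
    {"dx": -0.256,"dy": 0.005,"dz": 0.01,"wx": 0,"wy": 0,"wz": 0.068,"claw": 0},
    {"dx": -0.303,"dy": 0.005,"dz": 0.01,"wx": 0,"wy": 0,"wz": 0.09,"claw": 0},
    {"dx": -0.35,"dy": 0.005,"dz": 0.01,"wx": 0,"wy": 0,"wz": 0.112,"claw": 0},
    {"dx": -0.396,"dy": 0,"dz": 0.01,"wx": 0,"wy": 0,"wz": 0.134,"claw": 0},
  ],
)

```text
clock: 3.05
tool_pos: [0.5636, 0.1253, 0.1471]
eef_rot: [0.375, 0.927, 0.0, 0.0]
contact_force: [-0.1, 0.3, 0.2]
opening: 0.006
finger_force: 0.0
```

Run:
```python
from h import *
st(); a=snap("wrist","w2")[0]; st(); rows([push(46-4*i,.013,.147) for i in range(1,9)])
cv2.imwrite("pics/w2c.png",a[100:320,60:380,::-1])
```

```text
3.05 [0.5636 0.1253 0.1471] yaw 45.9 F [-0.1  0.3  0.2] 0.005971102013454924 [-0.08  0.71 -0.38  1.76  0.37  0.74  0.15]
3.1 [0.5642 0.1249 0.1472] yaw 45.7 F [ 1.  -0.6 -0.6] 0.002604264846602502 [-0.08  0.71 -0.38  1.76  0.37  0.74  0.15]
{"dx":-0.030,"dy":0.004,"dz":0.002,"wx":0.000,"wy":0.000,"wz":0.021} 0.03
{"dx":-0.076,"dy":0.010,"dz":0.002,"wx":0.000,"wy":0.000,"wz":0.043} 0.08
{"dx":-0.123,"dy":0.014,"dz":0.002,"wx":0.000,"wy":0.000,"wz":0.065} 0.12
{"dx":-0.170,"dy":0.014,"dz":0.002,"wx":0.000,"wy":0.000,"wz":0.087} 0.17
{"dx":-0.216,"dy":0.011,"dz":0.002,"wx":0.000,"wy":0.000,"wz":0.110} 0.22
{"dx":-0.263,"dy":0.005,"dz":0.002,"wx":0.001,"wy":0.000,"wz":0.132} 0.26
{"dx":-0.308,"dy":-0.005,"dz":0.002,"wx":0.001,"wy":0.000,"wz":0.154} 0.31
{"dx":-0.353,"dy":-0.017,"dz":0.002,"wx":0.001,"wy":0.000,"wz":0.176} 0.35
```

View pics/w2c.png

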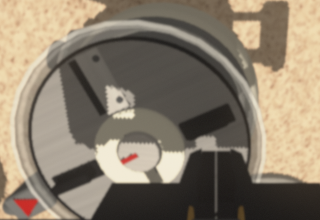

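Run:
```python
from h import *
a=snap("side","s2")[0]
P,ok,p=cloud("w2")
v=P[ok]; q=v[:,:2]-C; r=np.hypot(*q.T); an=np.degrees(np.arctan2(q[:,1],q[:,0]))
k=(v[:,2]>.1515)&(v[:,2]<.157)&(r>.036)&(r<.068)
H,e=np.histogram(an[k],np.arange(-180,181,6)); print([(int(e[i]),int(H[i])) for i in np.nonzero(H>5)[0]])
for col in (265,280):
  for rr in range(195,300,6): print(col,rr,P[rr,col].round(3),p[rr,col])
cv2.imwrite("pics/s2c.png",cv2.resize(a[90:230,160:350,::-1],None,fx=3,fy=3))
```

```text
[(-120, 45), (-114, 308), (-108, 65), (66, 281), (72, 221)]
265 195 [0.54  0.141 0.14 ] [81 77 71]
265 201 [0.542 0.138 0.14 ] [81 78 71]
265 207 [0.545 0.135 0.14 ] [80 77 71]
265 213 [0.548 0.132 0.141] [44 41 38]
265 219 [0.55  0.13  0.147] [35 33 29]
265 225 [0.551 0.13  0.154] [37 34 31]
265 231 [0.554 0.127 0.154] [36 34 31]
265 237 [0.561 0.119 0.14 ] [159 151 139]
265 243 [0.565 0.116 0.14 ] [177 168 155]
265 249 [0.568 0.112 0.14 ] [166 158 145]
265 255 [0.554 0.129 0.189] [38 35 32]
265 261 [0.554 0.129 0.197] [40 36 32]
265 267 [0.553 0.13  0.204] [38 35 32]
265 273 [0.554 0.129 0.208] [38 35 31]
265 279 [0.554 0.129 0.213] [37 35 31]
265 285 [0.554 0.13  0.219] [35 31 29]
265 291 [0.555 0.13  0.223] [34 32 29]
265 297 [0.555 0.13  0.227] [31 29 27]
280 195 [0.546 0.148 0.14 ] [82 78 72]
280 201 [0.549 0.145 0.141] [82 77 70]
280 207 [0.552 0.143 0.143] [43 40 37]
280 213 [0.554 0.141 0.146] [36 33 30]
280 219 [0.555 0.14  0.154] [38 35 31]
280 225 [0.558 0.137 0.155] [39 34 31]
280 231 [0.566 0.13  0.139] [81 77 71]
280 237 [0.569 0.126 0.139] [84 79 73]
280 243 [0.572 0.124 0.141] [85 80 74]
280 249 [0.576 0.12  0.139] [157 149 137]
280 255 [0.559 0.135 0.191] [39 36 32]
280 261 [0.559 0.135 0.197] [39 36 32]
280 267 [0.559 0.134 0.202] [38 34 32]
280 273 [0.559 0.135 0.209] [37 33 30]
280 279 [0.559 0.134 0.213] [34 30 27]
280 285 [0.559 0.135 0.219] [34 31 29]
280 291 [0.56  0.134 0.221] [31 29 26]
280 297 [0.559 0.134 0.227] [31 27 25]
```

View pics/s2c.png

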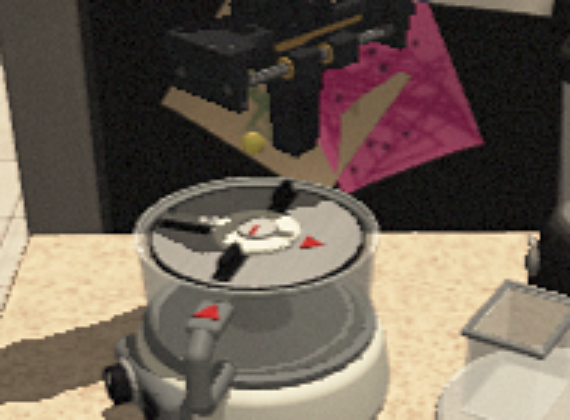

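Run:
```python
from h import *
z=np.load("pics/s2.npz"); E=np.linalg.inv(z["E"])
for h in(.147,.16,.175,.19):
    p=E@np.array([.564,.125,h,1]); print(h,p[:2]/p[2]*z["f"]+[z["cx"],z["cy"]])
P,ok,_=cloud("s2")
for r in range(130,150,2): print(r,P[r,258].round(3))
for f in("w1","w0" if 0 else "wrist0"):
    P,ok,_=cloud(f); v=P[ok]; k=(abs(v[:,0]-(.533 if f=="w1" else .625))<.07)&(abs(v[:,1]-(.136 if f=="w1" else 0))<.04)&(v[:,2]>.165); print(f,np.sort(v[k,2])[::max(1,k.sum()//200)][:6].round(3))
```

```text
0.147 [258.35226776 155.33529685]
0.16 [258.28135425 150.16547951]
0.175 [258.19815837 144.10023948]
0.19 [258.11345363 137.92499865]
130 [0.564 0.109 0.216]
132 [0.564 0.11  0.211]
134 [0.564 0.111 0.206]
136 [0.564 0.11  0.202]
138 [0.564 0.108 0.198]
140 [0.564 0.109 0.192]
142 [ 0.558  0.845 -0.157]
144 [ 0.558  0.845 -0.165]
146 [ 0.557  0.841 -0.172]
148 [ 0.557  0.838 -0.18 ]
w1 [0.238 0.244 0.248 0.252 0.255 0.258]
wrist0 [0.237 0.242 0.246 0.249 0.252 0.255]
```

The side view shows the fingertips at about (258,141), roughly 40 mm above the reported TCP, so they passed over the tab without touching it. I'll allow for a z offset of about 0.040, go back to the start angle and descend in stages while checking.

Run:
```python
from h import *
st(); rows([push(70,.024,.147),push(70,.024,.117)])
```

```text
3.15 [0.5638 0.125  0.1471] yaw 46.0 F [-0.2  0.4  0.1] 0.007516481416024483 [-0.08  0.71 -0.38  1.76  0.37  0.74  0.15]
{"dx":0.387,"dy":-0.181,"dz":0.001,"wx":0.000,"wy":0.000,"wz":-0.133} 0.39
{"dx":0.388,"dy":-0.182,"dz":0.376,"wx":0.000,"wy":0.000,"wz":-0.133} 0.39
```

step_arm(
  motion=[
    {"dx": 0.15,"dy": -0.07,"dz": 0,"wx": 0,"wy": 0,"wz": -0.045,"claw": 0},
    {"dx": 0.3,"dy": -0.14,"dz": 0,"wx": 0,"wy": 0,"wz": -0.09,"claw": 0},
    {"dx": 0.39,"dy": -0.18,"dz": 0,"wx": 0,"wy": 0,"wz": -0.133,"claw": 0},
    {"dx": 0.39,"dy": -0.18,"dz": 0.1,"wx": 0,"wy": 0,"wz": -0.133,"claw": 0},
    {"dx": 0.39,"dy": -0.18,"dz": 0.25,"wx": 0,"wy": 0,"wz": -0.133,"claw": 0},
    {"dx": 0.39,"dy": -0.18,"dz": 0.36,"wx": 0,"wy": 0,"wz": -0.133,"claw": 0},
    {"dx": 0.39,"dy": -0.18,"dz": 0.36,"wx": 0,"wy": 0,"wz": -0.133,"claw": 0},
    {"dx": 0.39,"dy": -0.18,"dz": 0.36,"wx": 0,"wy": 0,"wz": -0.133,"claw": 0},
  ],
)

```text
clock: 3.95
tool_pos: [0.5303, 0.1366, 0.1174]
eef_rot: [0.174, 0.985, -0.0, -0.0]
contact_force: [0.7, 0.3, 0.3]
opening: 0.005
finger_force: 0.0
```

```bash
cat >> h.py <<'E'
def tip(n):
    "lowest finger points seen by side and wrist camera near the TCP"
    t=get_state(); snap("side","s"+n); snap("wrist","w"+n); p=t["tool_pos"]
    for f in("s"+n,"w"+n):
        P,ok,c=cloud(f); v=P[ok]; k=(np.hypot(v[:,0]-p[0],v[:,1]-p[1])<.024)&(v[:,2]>p[2]+.02)&(v[:,2]<.25)
        w=v[k]; z=np.sort(w[:,2]); print(f,len(z),z[:400:25].round(3))
E
python3 - <<'E'
from h import *
st(); tip("3"); rows([push(70,.022,.106)])
E
```

```text
3.95 [0.5303 0.1366 0.1174] yaw 70.0 F [0.7 0.3 0.3] 0.004909801971942746 [-0.06  0.74 -0.46  1.87  0.52  0.65  0.38]
s3 369 [0.139 0.14  0.14  0.141 0.141 0.143 0.162 0.167 0.172 0.176 0.181 0.185
 0.193 0.202 0.241]
w3 9764 [0.138 0.139 0.139 0.139 0.139 0.139 0.139 0.139 0.139 0.14  0.14  0.14
 0.14  0.14  0.14  0.14 ]
{"dx":-0.037,"dy":-0.006,"dz":0.151,"wx":0.000,"wy":0.000,"wz":-0.000} 0.15
```

step_arm(
  motion=[
    {"dx": 0,"dy": 0,"dz": 0.06,"wx": 0,"wy": 0,"wz": 0,"claw": 0},
    {"dx": 0,"dy": 0,"dz": 0.12,"wx": 0,"wy": 0,"wz": 0,"claw": 0},
    {"dx": 0,"dy": 0,"dz": 0.14,"wx": 0,"wy": 0,"wz": 0,"claw": 0},
    {"dx": -0.04,"dy": 0,"dz": 0.14,"wx": 0,"wy": 0,"wz": 0,"claw": 0},
  ],
)

```text
clock: 4.45
tool_pos: [0.5327, 0.1357, 0.1064]
eef_rot: [0.173, 0.985, -0.0, -0.001]
contact_force: [-0.5, -1.1, 0.4]
opening: 0.004
finger_force: 0.0
```

Run:
```python
from h import *
st(); rows([push(70,o,.106) for o in(.018,.014)]+[push(70-4*i,.013,.106) for i in range(1,7)])
```

```text
4.45 [0.5327 0.1357 0.1064] yaw 70.1 F [-0.5 -1.1  0.4] 0.0036330294860323037 [-0.07  0.76 -0.45  1.87  0.53  0.64  0.38]
{"dx":-0.058,"dy":-0.001,"dz":0.005,"wx":-0.000,"wy":-0.000,"wz":0.000} 0.06
{"dx":-0.108,"dy":-0.001,"dz":0.004,"wx":-0.000,"wy":-0.000,"wz":0.000} 0.11
{"dx":-0.166,"dy":0.009,"dz":0.004,"wx":-0.000,"wy":-0.000,"wz":0.023} 0.17
{"dx":-0.213,"dy":0.015,"dz":0.004,"wx":-0.000,"wy":-0.000,"wz":0.045} 0.21
{"dx":-0.259,"dy":0.019,"dz":0.004,"wx":-0.000,"wy":-0.000,"wz":0.067} 0.26
{"dx":-0.306,"dy":0.019,"dz":0.004,"wx":-0.000,"wy":-0.000,"wz":0.089} 0.31
{"dx":-0.353,"dy":0.015,"dz":0.004,"wx":-0.000,"wy":-0.000,"wz":0.111} 0.35
{"dx":-0.399,"dy":0.009,"dz":0.004,"wx":-0.000,"wy":-0.000,"wz":0.134} 0.4
```

step_arm(
  motion=[
    {"dx": -0.058,"dy": 0,"dz": 0,"wx": 0,"wy": 0,"wz": 0,"claw": 0},
    {"dx": -0.108,"dy": 0,"dz": 0,"wx": 0,"wy": 0,"wz": 0,"claw": 0},
    {"dx": -0.166,"dy": 0.01,"dz": 0,"wx": 0,"wy": 0,"wz": 0.023,"claw": 0},
    {"dx": -0.213,"dy": 0.015,"dz": 0,"wx": 0,"wy": 0,"wz": 0.045,"claw": 0},
    {"dx": -0.26,"dy": 0.02,"dz": 0,"wx": 0,"wy": 0,"wz": 0.067,"claw": 0},
    {"dx": -0.306,"dy": 0.02,"dz": 0,"wx": 0,"wy": 0,"wz": 0.089,"claw": 0},
    {"dx": -0.353,"dy": 0.015,"dz": 0,"wx": 0,"wy": 0,"wz": 0.111,"claw": 0},
    {"dx": -0.4,"dy": 0.01,"dz": 0,"wx": 0,"wy": 0,"wz": 0.134,"claw": 0},
  ],
)

```text
clock: 5.25
tool_pos: [0.563, 0.126, 0.1067]
eef_rot: [0.377, 0.926, 0.0, -0.001]
contact_force: [-2.4, 1.4, 0.3]
opening: 0.005
finger_force: 1.3
```

```bash
cat >> h.py <<'E'
def tabs(f,zt=.154):
    P,ok,p=cloud(f); v=P[ok]; q=v[:,:2]-C; r=np.hypot(*q.T); an=np.degrees(np.arctan2(q[:,1],q[:,0]))
    k=(abs(v[:,2]-zt)<.003)&(r>.038)&(r<.066)
    H,e=np.histogram(an[k],np.arange(-180,181,6)); print(f,[(int(e[i]),int(H[i])) for i in np.nonzero(H>8)[0]])
    # principal axis through C of tab-height points (doubled angle mean)
    b=np.argmax(H); m=abs((an-(e[b]+3)+90)%180-90)<14; t=np.radians(an[k&m]); print("tab axis",np.degrees(np.angle(np.exp(2j*t).mean())/2).round(1))
E
python3 - <<'E'
from h import *
st(); snap("wrist","w4"); tabs("wrist0"); tabs("w4"); rows([push(46-4*i,.013,.106) for i in range(1,9)])
E
```

```text
5.25 [0.563  0.126  0.1067] yaw 45.8 F [-2.4  1.4  0.3] 0.004817103478072802 [-0.1   0.77 -0.35  1.79  0.4   0.65  0.12]
wrist0 [(-120, 9), (-114, 209), (-108, 132), (60, 33), (66, 390), (72, 115)]
tab axis 70.0
w4 [(-144, 262), (-138, 431), (-132, 42), (66, 155), (72, 71)]
tab axis 43.5
{"dx":-0.040,"dy":0.003,"dz":0.009,"wx":-0.000,"wy":-0.000,"wz":0.020} 0.04
{"dx":-0.086,"dy":0.010,"dz":0.009,"wx":-0.000,"wy":-0.000,"wz":0.042} 0.09
{"dx":-0.133,"dy":0.014,"dz":0.009,"wx":-0.000,"wy":-0.000,"wz":0.064} 0.13
{"dx":-0.180,"dy":0.014,"dz":0.009,"wx":-0.000,"wy":-0.000,"wz":0.087} 0.18
{"dx":-0.226,"dy":0.011,"dz":0.009,"wx":-0.000,"wy":-0.000,"wz":0.109} 0.23
{"dx":-0.273,"dy":0.005,"dz":0.009,"wx":-0.000,"wy":-0.000,"wz":0.131} 0.27
{"dx":-0.319,"dy":-0.004,"dz":0.009,"wx":-0.000,"wy":-0.000,"wz":0.153} 0.32
{"dx":-0.364,"dy":-0.017,"dz":0.009,"wx":-0.000,"wy":-0.000,"wz":0.175} 0.36
```

step_arm(
  motion=[
    {"dx": -0.04,"dy": 0,"dz": 0,"wx": 0,"wy": 0,"wz": 0.02,"claw": 0},
    {"dx": -0.086,"dy": 0.01,"dz": 0,"wx": 0,"wy": 0,"wz": 0.042,"claw": 0},
    {"dx": -0.133,"dy": 0.014,"dz": 0,"wx": 0,"wy": 0,"wz": 0.064,"claw": 0},
    {"dx": -0.18,"dy": 0.014,"dz": 0,"wx": 0,"wy": 0,"wz": 0.087,"claw": 0},
    {"dx": -0.226,"dy": 0.011,"dz": 0,"wx": 0,"wy": 0,"wz": 0.109,"claw": 0},
    {"dx": -0.273,"dy": 0.005,"dz": 0,"wx": 0,"wy": 0,"wz": 0.131,"claw": 0},
    {"dx": -0.319,"dy": -0.004,"dz": 0,"wx": 0,"wy": 0,"wz": 0.153,"claw": 0},
    {"dx": -0.364,"dy": -0.017,"dz": 0,"wx": 0,"wy": 0,"wz": 0.175,"claw": 0},
  ],
)

```text
clock: 6.1
tool_pos: [0.584, 0.1052, 0.1068]
eef_rot: [0.613, 0.79, 0.001, -0.0]
contact_force: [-0.7, 1.4, -0.4]
opening: 0.004
finger_force: 1.0
```

Run:
```python
from h import *
st(); snap("wrist","w5"); tabs("w5"); rows([push(14-3*i,.013,.106) for i in range(1,8)])
```

```text
6.1 [0.584  0.1052 0.1068] yaw 14.4 F [-0.7  1.4 -0.4] 0.00372744694956461 [-0.14  0.77 -0.2   1.75  0.23  0.64 -0.22]
w5 [(-174, 310), (-168, 404), (-162, 19), (30, 13), (36, 151), (42, 68)]
tab axis 12.9
{"dx":-0.035,"dy":-0.003,"dz":0.011,"wx":0.000,"wy":-0.000,"wz":0.018} 0.03
{"dx":-0.069,"dy":0.003,"dz":0.011,"wx":0.000,"wy":-0.000,"wz":0.034} 0.07
{"dx":-0.104,"dy":0.007,"dz":0.011,"wx":0.000,"wy":-0.000,"wz":0.051} 0.1
{"dx":-0.139,"dy":0.009,"dz":0.011,"wx":0.000,"wy":-0.000,"wz":0.068} 0.14
{"dx":-0.174,"dy":0.009,"dz":0.011,"wx":0.000,"wy":-0.000,"wz":0.084} 0.17
{"dx":-0.209,"dy":0.008,"dz":0.011,"wx":0.000,"wy":-0.000,"wz":0.101} 0.21
{"dx":-0.244,"dy":0.004,"dz":0.011,"wx":0.000,"wy":-0.000,"wz":0.118} 0.24
```

step_arm(
  motion=[
    {"dx": -0.035,"dy": 0,"dz": 0,"wx": 0,"wy": 0,"wz": 0.018,"claw": 0},
    {"dx": -0.07,"dy": 0.003,"dz": 0,"wx": 0,"wy": 0,"wz": 0.034,"claw": 0},
    {"dx": -0.104,"dy": 0.007,"dz": 0,"wx": 0,"wy": 0,"wz": 0.051,"claw": 0},
    {"dx": -0.139,"dy": 0.009,"dz": 0,"wx": 0,"wy": 0,"wz": 0.068,"claw": 0},
    {"dx": -0.174,"dy": 0.009,"dz": 0,"wx": 0,"wy": 0,"wz": 0.084,"claw": 0},
    {"dx": -0.209,"dy": 0.008,"dz": 0,"wx": 0,"wy": 0,"wz": 0.101,"claw": 0},
    {"dx": -0.244,"dy": 0.004,"dz": 0,"wx": 0,"wy": 0,"wz": 0.118,"claw": 0},
  ],
)

```text
clock: 6.85
tool_pos: [0.5901, 0.0862, 0.1071]
eef_rot: [0.748, 0.664, 0.001, 0.0]
contact_force: [0.6, 1.6, -0.2]
opening: 0.004
finger_force: 0.9
```

Run:
```python
from h import *
st(); snap("wrist","w6"); tabs("w6"); a=snap("side","s6")[0]; rows([push(-7-2*i,.013,.106) for i in range(1,6)])
b=cv2.imread("pics/w6.png")[60:270,130:410]
cv2.imwrite("pics/m6.png",cv2.resize(np.vstack([b,cv2.resize(a[120:240,200:360,::-1],(280,210))]),None,fx=1.4,fy=1.4,interpolation=cv2.INTER_CUBIC))
# red line and triangle directions
hsv=cv2.cvtColor(cv2.imread("pics/w6.png"),cv2.COLOR_BGR2HSV)
m=(((hsv[...,0]<8)|(hsv[...,0]>172))&(hsv[...,1]>130)&(hsv[...,2]>70)).astype(np.uint8)
n,l,s,c=cv2.connectedComponentsWithStats(m); P,ok,_=cloud("w6")
for i in range(1,n):
    q=P[(l==i)&ok]
    if s[i,4]>8 and len(q): o=q.mean(0); d=o[:2]-C; print(c[i].round(),s[i,4],o.round(4),np.hypot(*d).round(4),np.degrees(np.arctan2(d[1],d[0])).round(1))
```

```text
6.85 [0.5901 0.0862 0.1071] yaw -6.8 F [ 0.6  1.6 -0.2] 0.004170474671357174 [-0.16  0.77 -0.1   1.74  0.12  0.63 -0.45]
w6 [(12, 100), (18, 90), (24, 36), (162, 12), (168, 522), (174, 209)]
tab axis -7.8
{"dx":-0.025,"dy":-0.002,"dz":0.013,"wx":0.001,"wy":-0.000,"wz":0.013} 0.02
{"dx":-0.048,"dy":0.002,"dz":0.013,"wx":0.001,"wy":-0.000,"wz":0.024} 0.05
{"dx":-0.071,"dy":0.006,"dz":0.013,"wx":0.001,"wy":-0.000,"wz":0.035} 0.07
{"dx":-0.094,"dy":0.009,"dz":0.013,"wx":0.001,"wy":-0.000,"wz":0.046} 0.09
{"dx":-0.118,"dy":0.011,"dz":0.013,"wx":0.001,"wy":-0.000,"wz":0.057} 0.12
```

View pics/m6.png

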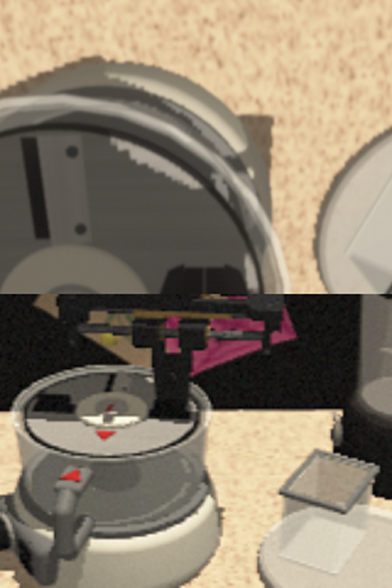

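The wrist view shows the blade pointing up, and the side view shows the arrow pointing almost towards the handle triangle. Only about 8° remain.

```bash
cat >> h.py <<'E'
def reds(f):
    z=np.load(f"pics/{f}.npz"); hsv=cv2.cvtColor(z["p"],cv2.COLOR_RGB2HSV)
    m=(((hsv[...,0]<8)|(hsv[...,0]>172))&(hsv[...,1]>130)&(hsv[...,2]>60)).astype(np.uint8)
    n,l,s,c=cv2.connectedComponentsWithStats(m)
    for i in range(1,n):
        if s[i,4]>3:
            for h in(.137,.140,.130,.147):
                o=ray(f,*c[i],h); d=o[:2]-C; r=np.hypot(*d)
                if r<.16: print(f,c[i].round(1),s[i,4],h,"r",r.round(4),"ang",np.degrees(np.arctan2(d[1],d[0])).round(1))
E
python3 - <<'E'
from h import *
reds("s6"); reds("side0"); reds("wrist0"); snap("scene","c6"); reds("c6")
E
```

```text
s6 [244.  166.2] 4 0.137 r 0.0133 ang 108.2
s6 [244.  166.2] 4 0.14 r 0.0081 ang 118.8
s6 [244.  166.2] 4 0.13 r 0.0261 ang 100.5
s6 [244.  166.2] 4 0.147 r 0.0068 ang -119.2
s6 [242.4 176.7] 17 0.137 r 0.0346 ang -100.2
s6 [242.4 176.7] 17 0.14 r 0.0398 ang -98.5
s6 [242.4 176.7] 17 0.13 r 0.0229 ang -107.3
s6 [242.4 176.7] 17 0.147 r 0.0519 ang -95.8
s6 [229.  193.9] 26 0.137 r 0.1073 ang -106.6
s6 [229.  193.9] 26 0.14 r 0.1118 ang -105.6
s6 [229.  193.9] 26 0.13 r 0.097 ang -109.0
s6 [229.  193.9] 26 0.147 r 0.1224 ang -103.8
side0 [272.  139.5] 4 0.14 r 0.1586 ang 67.2
side0 [272.  139.5] 4 0.147 r 0.1445 ang 65.0
side0 [244.  166.2] 4 0.137 r 0.0133 ang 108.2
side0 [244.  166.2] 4 0.14 r 0.0081 ang 118.8
side0 [244.  166.2] 4 0.13 r 0.0261 ang 100.5
side0 [244.  166.2] 4 0.147 r 0.0068 ang -119.2
side0 [263.2 170.6] 15 0.137 r 0.0391 ang -11.4
side0 [263.2 170.6] 15 0.14 r 0.0405 ang -18.9
side0 [263.2 170.6] 15 0.13 r 0.0387 ang 7.4
side0 [263.2 170.6] 15 0.147 r 0.0462 ang -34.0
side0 [228.9 194. ] 25 0.137 r 0.1075 ang -106.6
side0 [228.9 194. ] 25 0.14 r 0.112 ang -105.7
si
[... 350 characters left out ...]
13.  132.9] 186 0.14 r 0.0408 ang -19.8
wrist0 [213.  132.9] 186 0.13 r 0.0391 ang -21.9
wrist0 [213.  132.9] 186 0.147 r 0.0419 ang -18.4
wrist0 [145.5 232.3] 174 0.137 r 0.1058 ang -106.1
wrist0 [145.5 232.3] 174 0.14 r 0.1042 ang -105.5
wrist0 [145.5 232.3] 174 0.13 r 0.1097 ang -107.3
wrist0 [145.5 232.3] 174 0.147 r 0.1004 ang -104.2
c6 [221.8 209.1] 14 0.137 r 0.0367 ang -87.2
c6 [221.8 209.1] 14 0.14 r 0.0412 ang -93.5
c6 [221.8 209.1] 14 0.13 r 0.0289 ang -66.0
c6 [221.8 209.1] 14 0.147 r 0.0529 ang -103.6
c6 [235.5 223.6] 25 0.137 r 0.1071 ang -105.4
c6 [235.5 223.6] 25 0.14 r 0.1121 ang -106.9
c6 [235.5 223.6] 25 0.13 r 0.0958 ang -101.4
c6 [235.5 223.6] 25 0.147 r 0.124 ang -109.8
```

step_arm(
  motion=[
    {"dx": -0.025,"dy": 0,"dz": 0,"wx": 0,"wy": 0,"wz": 0.013,"claw": 0},
    {"dx": -0.048,"dy": 0.002,"dz": 0,"wx": 0,"wy": 0,"wz": 0.024,"claw": 0},
    {"dx": -0.071,"dy": 0.006,"dz": 0,"wx": 0,"wy": 0,"wz": 0.035,"claw": 0},
    {"dx": -0.09,"dy": 0.008,"dz": 0,"wx": 0,"wy": 0,"wz": 0.044,"claw": 0},
    {"dx": -0.09,"dy": 0.008,"dz": 0,"wx": 0,"wy": 0,"wz": 0.044,"claw": 0},
    {"dx": -0.09,"dy": 0.008,"dz": 0,"wx": 0,"wy": 0,"wz": 0.044,"claw": 0},
  ],
)

```text
clock: 7.6
tool_pos: [0.5887, 0.0781, 0.1068]
eef_rot: [0.792, 0.611, 0.0, 0.0]
contact_force: [2.1, 1.7, 0.4]
opening: 0.009
finger_force: 1.0
```

Run:
```python
from h import *
st(); snap("wrist","w7"); tabs("w7"); snap("side","s7"); snap("scene","c7"); reds("s7"); reds("c7")
```

```text
7.6 [0.5887 0.0781 0.1068] yaw -14.7 F [2.1 1.7 0.4] 0.008852517049322163 [-0.17  0.77 -0.07  1.75  0.08  0.62 -0.54]
w7 [(6, 170), (12, 71), (156, 304), (162, 402), (168, 29)]
tab axis -16.9
s7 [244.2 166.2] 5 0.137 r 0.0134 ang 106.1
s7 [244.2 166.2] 5 0.14 r 0.0081 ang 115.4
s7 [244.2 166.2] 5 0.13 r 0.0263 ang 99.5
s7 [244.2 166.2] 5 0.147 r 0.0064 ang -116.8
s7 [239.5 176.5] 17 0.137 r 0.0355 ang -110.3
s7 [239.5 176.5] 17 0.14 r 0.0404 ang -107.3
s7 [239.5 176.5] 17 0.13 r 0.0247 ang -121.9
s7 [239.5 176.5] 17 0.147 r 0.052 ang -102.5
s7 [228.9 194. ] 25 0.137 r 0.1075 ang -106.6
s7 [228.9 194. ] 25 0.14 r 0.112 ang -105.7
s7 [228.9 194. ] 25 0.13 r 0.0972 ang -109.1
s7 [228.9 194. ] 25 0.147 r 0.1226 ang -103.9
c7 [219.3 210. ] 13 0.137 r 0.0356 ang -96.7
c7 [219.3 210. ] 13 0.14 r 0.0406 ang -101.9
c7 [219.3 210. ] 13 0.13 r 0.0257 ang -77.1
c7 [219.3 210. ] 13 0.147 r 0.0533 ang -110.0
c7 [235.5 223.6] 25 0.137 r 0.1071 ang -105.4
c7 [235.5 223.6] 25 0.14 r 0.1121 ang -106.9
c7 [235.5 223.6] 25 0.13 r 0.0958 ang -101.4
c7 [235.5 223.6] 25 0.147 r 0.124 ang -109.8
```

step_arm(
  motion=[
    {"dx": 0.06,"dy": 0,"dz": 0,"wx": 0,"wy": 0,"wz": 0,"claw": 0},
    {"dx": 0.08,"dy": 0,"dz": -0.1,"wx": 0,"wy": 0,"wz": 0,"claw": 0},
    {"dx": 0.08,"dy": 0,"dz": -0.25,"wx": 0,"wy": 0,"wz": 0,"claw": 0},
    {"dx": -0.04,"dy": 0,"dz": -0.25,"wx": 0,"wy": 0,"wz": 0,"claw": 0},
    {"dx": -0.16,"dy": 0,"dz": -0.25,"wx": 0,"wy": 0,"wz": 0,"claw": 0},
    {"dx": -0.16,"dy": 0,"dz": -0.25,"wx": 0,"wy": 0,"wz": 0,"claw": 0},
  ],
)

```text
clock: 8.35
tool_pos: [0.5844, 0.0623, 0.1267]
eef_rot: [0.793, 0.609, -0.001, 0.001]
contact_force: [-0.2, -0.0, 0.4]
opening: 0.005
finger_force: 0.0
```

Run:
```python
from h import *
st(); snap("wrist","w8"); tabs("w8"); snap("side","s8"); reds("s8"); rows([push(-16.5,0,z) for z in (.118,.113,.103)])
```

```text
8.35 [0.5844 0.0623 0.1267] yaw -15.0 F [-0.2 -0.   0.4] 0.004705879739708626 [-0.15  0.73 -0.07  1.75  0.08  0.66 -0.52]
w8 [(-18, 107), (-12, 136), (156, 235), (162, 363), (168, 10)]
tab axis -15.4
s8 [244.2 166.2] 5 0.137 r 0.0134 ang 106.1
s8 [244.2 166.2] 5 0.14 r 0.0081 ang 115.4
s8 [244.2 166.2] 5 0.13 r 0.0263 ang 99.5
s8 [244.2 166.2] 5 0.147 r 0.0064 ang -116.8
s8 [239.5 176.5] 17 0.137 r 0.0355 ang -110.3
s8 [239.5 176.5] 17 0.14 r 0.0404 ang -107.3
s8 [239.5 176.5] 17 0.13 r 0.0247 ang -121.9
s8 [239.5 176.5] 17 0.147 r 0.052 ang -102.5
s8 [228.9 194. ] 25 0.137 r 0.1075 ang -106.6
s8 [228.9 194. ] 25 0.14 r 0.112 ang -105.7
s8 [228.9 194. ] 25 0.13 r 0.0972 ang -109.1
s8 [228.9 194. ] 25 0.147 r 0.1226 ang -103.9
{"dx":-0.003,"dy":0.015,"dz":0.107,"wx":-0.000,"wy":0.000,"wz":0.009} 0.11
{"dx":-0.003,"dy":0.015,"dz":0.169,"wx":-0.000,"wy":0.000,"wz":0.009} 0.17
{"dx":-0.003,"dy":0.015,"dz":0.294,"wx":-0.000,"wy":0.000,"wz":0.009} 0.29
```

step_arm(
  motion=[
    {"dx": 0,"dy": 0,"dz": 0.08,"wx": 0,"wy": 0,"wz": 0,"claw": 0},
    {"dx": 0,"dy": 0,"dz": 0.13,"wx": 0,"wy": 0,"wz": 0,"claw": 0},
    {"dx": 0,"dy": 0,"dz": 0.15,"wx": 0,"wy": 0,"wz": 0,"claw": 0},
    {"dx": 0,"dy": 0,"dz": 0.165,"wx": 0,"wy": 0,"wz": 0,"claw": 0},
    {"dx": 0,"dy": 0,"dz": 0.18,"wx": 0,"wy": 0,"wz": 0,"claw": 0},
    {"dx": 0,"dy": 0,"dz": 0.195,"wx": 0,"wy": 0,"wz": 0,"claw": 0},
    {"dx": 0,"dy": 0,"dz": 0.195,"wx": 0,"wy": 0,"wz": 0,"claw": 0},
  ],
)

```text
clock: 9.15
tool_pos: [0.5851, 0.0661, 0.1111]
eef_rot: [0.792, 0.611, 0.0, -0.0]
contact_force: [-1.1, 0.2, 2.5]
opening: 0.006
finger_force: 1.2
```

step_arm(
  motion=[
    {"dx": -0.02,"dy": 0,"dz": 0.015,"wx": 0,"wy": 0,"wz": 0,"claw": 0},
    {"dx": -0.02,"dy": 0,"dz": 0.03,"wx": 0,"wy": 0,"wz": 0,"claw": 0},
    {"dx": -0.02,"dy": 0,"dz": 0.045,"wx": 0,"wy": 0,"wz": 0,"claw": 0},
    {"dx": -0.02,"dy": 0,"dz": 0.045,"wx": 0,"wy": 0,"wz": 0,"claw": 0},
  ],
)

```text
clock: 9.55
tool_pos: [0.5852, 0.0645, 0.1075]
eef_rot: [0.792, 0.611, 0.0, 0.0]
contact_force: [0.3, 1.1, 1.7]
opening: 0.003
finger_force: 1.3
```

Run:
```python
from h import *
st(); snap("wrist","w9"); P,ok,_=cloud("w9"); v=P[ok]; q=v[:,:2]-C; r=np.hypot(*q.T); an=np.degrees(np.arctan2(q[:,1],q[:,0]))
k=(abs((an-163.5+180)%360-180)<3)&(r>.042)&(r<.062); print("tabB z",np.median(v[k,2]))
k=(abs((an-135+180)%360-180)<8)&(r>.042)&(r<.062); print("plate z",np.median(v[k,2]))
tabs("w9",.1505); snap("side","s9"); reds("s9")
```

```text
9.55 [0.5852 0.0645 0.1075] yaw -14.7 F [0.3 1.1 1.7] 0.0026787785826334794 [-0.15  0.76 -0.07  1.77  0.08  0.62 -0.52]
tabB z 0.14573254551242007
plate z 0.1319104201871251
w9 [(-12, 15), (-6, 207), (0, 16)]
tab axis -4.1
s9 [244.  166.2] 4 0.137 r 0.0133 ang 108.2
s9 [244.  166.2] 4 0.14 r 0.0081 ang 118.8
s9 [244.  166.2] 4 0.13 r 0.0261 ang 100.5
s9 [244.  166.2] 4 0.147 r 0.0068 ang -119.2
s9 [239.9 180.1] 19 0.137 r 0.0494 ang -102.8
s9 [239.9 180.1] 19 0.14 r 0.0544 ang -101.3
s9 [239.9 180.1] 19 0.13 r 0.038 ang -107.9
s9 [239.9 180.1] 19 0.147 r 0.0662 ang -98.7
s9 [228.9 194. ] 25 0.137 r 0.1075 ang -106.6
s9 [228.9 194. ] 25 0.14 r 0.112 ang -105.7
s9 [228.9 194. ] 25 0.13 r 0.0972 ang -109.1
s9 [228.9 194. ] 25 0.147 r 0.1226 ang -103.9
```

The plate is at about 0.132, so the disc has gone in roughly 8 mm and the notch is over the key. I'll press a little further.

step_arm(
  motion=[
    {"dx": 0,"dy": 0,"dz": 0.015,"wx": 0,"wy": 0,"wz": 0,"claw": 0},
    {"dx": 0,"dy": 0,"dz": 0.03,"wx": 0,"wy": 0,"wz": 0,"claw": 0},
    {"dx": 0,"dy": 0,"dz": 0.03,"wx": 0,"wy": 0,"wz": 0,"claw": 0},
  ],
)

```text
clock: 9.95
tool_pos: [0.5852, 0.0641, 0.1054]
eef_rot: [0.792, 0.61, 0.0, 0.0]
contact_force: [-0.4, 1.0, 6.1]
opening: 0.003
finger_force: 3.0
```

```bash
cat >> h.py <<'E'
def pz(f):
    P,ok,_=cloud(f); v=P[ok]; q=v[:,:2]-C; r=np.hypot(*q.T); an=np.degrees(np.arctan2(q[:,1],q[:,0]))
    for n,a,w in(("tabB",163.5,3),("plate",135,8),("plate",45,15)):
        k=(abs((an-a+180)%360-180)<w)&(r>.042)&(r<.062); print(n,np.median(v[k,2]).round(4),k.sum())
E
python3 - <<'E'
from h import *
st(); snap("wrist","w10"); pz("w10"); pz("w7")
E
```

```text
9.95 [0.5852 0.0641 0.1054] yaw -14.8 F [-0.4  1.   6.1] 0.0029814231301367703 [-0.15  0.76 -0.07  1.77  0.08  0.61 -0.52]
tabB 0.1439 426
plate 0.1303 833
plate 0.1314 3394
tabB 0.1538 455
plate 0.1403 838
plate 0.2329 11258
```

step_arm(
  motion=[
    {"dx": 0,"dy": 0,"dz": 0.012,"wx": 0,"wy": 0,"wz": 0,"claw": 0},
    {"dx": 0,"dy": 0,"dz": 0.02,"wx": 0,"wy": 0,"wz": 0,"claw": 0},
    {"dx": 0,"dy": 0,"dz": 0.02,"wx": 0,"wy": 0,"wz": 0,"claw": 0},
  ],
)

```text
clock: 10.3
tool_pos: [0.5855, 0.0641, 0.1048]
eef_rot: [0.792, 0.61, 0.001, 0.0]
contact_force: [-1.2, 1.0, 13.0]
opening: 0.003
finger_force: 6.1
```

step_arm(
  motion=[
    {"dx": 0,"dy": 0,"dz": -0.1,"wx": 0,"wy": 0,"wz": 0,"claw": 0},
    {"dx": 0,"dy": 0,"dz": -0.4,"wx": 0,"wy": 0,"wz": 0,"claw": 0},
    {"dx": 0,"dy": 0,"dz": -0.8,"wx": 0,"wy": 0,"wz": 0,"claw": 0},
    {"dx": -0.4,"dy": 0,"dz": -0.9,"wx": 0,"wy": 0,"wz": 0,"claw": 0},
    {"dx": -0.8,"dy": 0,"dz": -0.9,"wx": 0,"wy": 0,"wz": 0,"claw": 0},
    {"dx": -0.8,"dy": 0,"dz": -0.9,"wx": 0,"wy": 0,"wz": 0,"claw": 0},
    {"dx": -0.8,"dy": 0,"dz": -0.9,"wx": 0,"wy": 0,"wz": 0,"claw": 0},
  ],
)

```text
clock: 11.0
tool_pos: [0.5679, 0.0009, 0.1752]
eef_rot: [0.793, 0.609, -0.001, -0.0]
contact_force: [0.7, 0.5, 0.4]
opening: 0.003
finger_force: 0.0
```

Run:
```python
from h import *
st(); snap("wrist","w11"); pz("w11"); tabs("w11",.144); reds("w11")
b=cv2.imread("pics/w11.png"); cv2.imwrite("pics/w11v.png",b)
```

```text
11.0 [0.5679 0.0009 0.1752] yaw -14.9 F [0.7 0.5 0.4] 0.002515411646132959 [-0.03  0.64 -0.09  1.77  0.08  0.73 -0.42]
tabB 0.1441 231
plate 0.1303 596
plate 0.1303 1201
w11 [(-24, 86), (-18, 312), (-12, 38), (156, 105), (162, 306), (168, 47)]
tab axis -15.5
w11 [202.9 144.6] 42 0.137 r 0.0093 ang -124.2
w11 [202.9 144.6] 42 0.14 r 0.0087 ang -120.5
w11 [202.9 144.6] 42 0.13 r 0.0107 ang -131.3
w11 [202.9 144.6] 42 0.147 r 0.0076 ang -109.8
w11 [210.5 184.6] 184 0.137 r 0.0392 ang -104.2
w11 [210.5 184.6] 184 0.14 r 0.0385 ang -103.2
w11 [210.5 184.6] 184 0.13 r 0.041 ang -106.5
w11 [210.5 184.6] 184 0.147 r 0.0368 ang -100.6
w11 [213.2 260.8] 206 0.137 r 0.1055 ang -106.0
w11 [213.2 260.8] 206 0.14 r 0.1038 ang -105.6
w11 [213.2 260.8] 206 0.13 r 0.1094 ang -106.8
w11 [213.2 260.8] 206 0.147 r 0.1 ang -104.7
```

View pics/w11v.png

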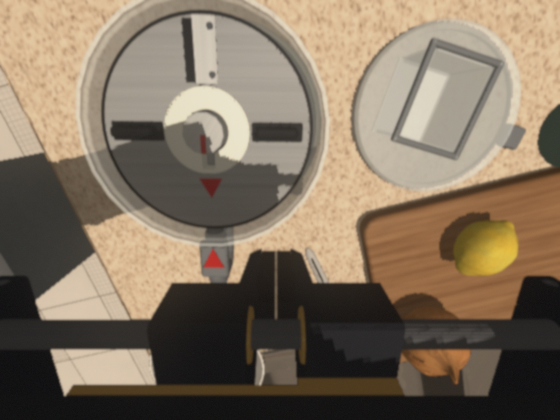

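The picture shows the disc arrow (210,185) in line with the spindle line and the handle triangle (213,261). The disc is seated with its plate at 0.130, and the arm is clear of everything.

```bash
python3 -c "
from plant import workorder; print(workorder.finish_job())"
```

```text
the job is handed in; nothing more can be done
None
```

The disc's notch is in line with the key (about 0.3° off by the camera), the disc is pressed fully home (plate at 0.130 m), the arm is clear, and the job was handed in at about 11 s; no verdict was returned.

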